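# Unclamp the bored valve body and show its bore to the inspection camera

## Task

The valve body in the cam fixture has just been bored and deburred: swing the fixture's red lever from locked round to its open stop, then lift the body out and hold it up to the inspection camera. Its bored end must look squarely into the lens, centred on the lens axis and about 12 cm from the front of the lens, with the body's top face uppermost as it lay in the fixture (only tipped as the camera is tipped). Finish while still holding it there, motionless, leave the clamp open, and neither knock the camera nor disturb the tools lying about on the bench.

Things in the scene. Friction and masses are not known exactly. Their poses are not given: they have to be found in the camera images.
- fixture: Steel cam-clamp fixture screwed to the bench, base plate 182 x 124 x 14 mm. Origin on the plate's underside below the clamping place, z up. The valve body lies on the plate along the fixture's y; jaws hold the lower 18 mm of its sides: fixed jaw at -x (26 mm thick), sliding jaw at +x (28 mm thick, draws back 7 mm on release). Jaw tops z = 32 mm; nothing but the lever knob is above 39 mm.
- cam_lever (a joint): Red cam lever turning in the horizontal plane. 0 = locked, arm along the fixture's +y; grows clockwise seen from above to 1.6 rad = fully open at its stop, arm along the fixture's +x. Starts locked, at 0.03 to 0.1. 5 to 7 N at the knob moves it and it stays where it is left; the jaw draws back gradually as it opens.
- lever_knob (a point): Point in the lever's upright black round knob, 20 mm in diameter and 41 mm tall: 15 mm below its top, 26 mm above the red arm, 59 mm above the bench, 85 mm from the pivot axis. It moves with the lever.
- lever_pivot (a point): Point on the pivot axis of the lever at the height of the knob point (75 mm in +x of the fixture's origin).
- valve_body: Aluminium valve body to be shown: block 36 mm (x) by 80 mm (y) by 52 mm (z), 0.3 to 0.5 kg, origin at the centre of its underside. Bore 24 mm wide, 34 mm deep at mid-height of its +y end; a brass plug stands out 11 mm from its -y end; two dark ports on top. Starts upright in the fixture, axes parallel to the fixture's, underside 14 mm above the bench.
- bore_mouth (a point): Centre of the mouth of the bore, in the middle of the +y end face of the valve body (40 mm from the origin along +y, 26 mm above the underside).
- camera_stand: Inspection camera's stand, fixed on the bench: base plate 110 x 90 x 12 mm, a 20 mm steel column standing 30 mm behind (+x of) the origin and 342 mm tall. Origin at the centre of its underside, z up. The camera looks to the stand's -x side.
- camera_head: Blue and black inspection camera, ring light 68 mm across round the lens. Origin at the centre of the lens front; it looks along this frame's -x axis, 20 degrees below the horizontal; y is level, z is the camera's up. It reaches 75 mm behind the origin. Its height on the column differs each time, origin about 0.19 to 0.27 m above the bench.
- driver_blue: Screwdriver with blue handle, 180 mm long; leave alone.
- try_square: Try square with wooden stock, 159 x 100 mm; leave alone. On the right of the bench beyond it runs a fixed frame of white tube with green clamps, up to 0.28 m high: pass over it.
- tape_2: Roll of black tape, 62 mm across, 19 mm high; leave alone.
- steel_offcut: Steel bar offcut, 20 x 85 x 12 mm; leave alone.
Not all that is in view belongs to the job. Leave any turquoise look-alike of the fixture alone.

How it is judged:
By the outcome, as a careful person would: the job done as asked, in the order asked, and still so for the second after the job is handed in, while the arm keeps its last pose, push and grip.
It also fails if it takes over 58 s, if anything falls off the work surface, if the arm or the gripper's body presses on something with over 40 N, if the wrist force passes 120 N, or if a joint passes its speed limit or range.

## Robot

A 7-joint arm with a two-finger parallel gripper is mounted at the origin on the work surface; the furniture and walls round the work are solid. World frame = base frame: x ahead of the robot, y to its left, z up, the work surface at z = 0. Lengths are in m, angles in rad, forces in N, time in s.
With the tool pointing down it reaches from about 0.425 to 0.875 m from the base axis. Payload 8.4 kg.
Tool frame: the origin (TCP) lies midway between the tips of the shut fingers; the grasp point (between the pads) lies 19 mm behind it (grip_depth is the distance from the TCP to the grasp point, in m); x points along the fingers, y is the direction in which the jaws open and shut, and the axes are right-handed (so a half turn about x gives the same grasp; the last joint's range is limited). The gripper opens to 85 mm and grips with 20 to 120 N. Pads are 22 mm wide; open, the fingers measure 114 mm over their backs; the gripper's body (76 mm by 85 mm) begins 54 mm behind the grasp point. The pads swing forward as they close: fully open they stand 13 mm farther back than shut.
Start: joints at [-1.283, 0.333, 0.04, 1.465, -0.013, 1.343, -0.059], TCP at [0.245, 0.602, 0.231] pointing down, gripper open.
Joint ranges: [-2.58, 2.58], [-0.38, 2.09], [-1.3, 1.39], [0.25, 2.4], [-1.5, 4.64], [0.08, 2.09], [-2.65, 2.65]. Speed limits (rad/s): [2.22, 2.22, 2.79, 2.79, 3.14, 3.14, 3.14].

## Interface

Orientations are given as a unit quaternion [x, y, z, w].
In Python, from station import * gives the robot as it stands.
- The arm moves only by the tool drive_tool, never from a script. Its argument "rows" is a list of rows, each a list of 6 numbers: the shift along the tool's x, y, z in cm, then the turn, a rotation vector about the tool's x, y, z in rad. In form: [[x, y, z, rx, ry, rz], ...]. A call has 1 to 12 rows; each row shifts and turns the pose as measured when the row begins, along the tool's axes as they then stand; what a row does not reach is not made up. A row lasts 1/10 s, in which the tool goes at most 50 mm and 8.59 degrees, less where a joint would pass 70% of its speed; a pose out of reach is approached as far as the arm can. A call is refused whole if a number of a shift passes 5 or a number of a turn 0.15, either way. A call with a gripper value outside its range is refused whole. "claw" is the closure, from 0 (fully open) to 1 (shut), set as the call begins (left out, the last holds). The fingers move at their own pace and stop on an object; "newtons" is the grip in N (left out, the last holds). Time passes only in rows, so rows that do not move let the fingers close. It gives the time, the measured TCP pose, the force and the opening at its end, in the units of the state.
- get_state(): the state, without advancing time (a new reading comes with each control period).
- grab_frame(name): name is "scene" or "side" or "wrist"; returns the picture (400x640x3 uint8, red, green, blue); there is no depth.
- get_calibration(name): a dict with "fx", "fy", "cx", "cy" (pixels), "R" (3x3) and "t" (3): a world point X has camera coordinates R X + t. Camera axes: x right, y down, z forward; pixel columns grow to the right and rows downward; lengths in m; the calibration is good to about 2 mm. A picture is of the moment at which its call begins: read the wrist's pose just before it. get_calibration takes no time and is no camera call; for the wrist camera it gives the pose at the moment of the call.
- finish_job(): hands the job in, once; it reports no verdict.
The state is a dict: "time": time; "q": joint angles; "joint_velocities": joint speeds; "joint_torque": joint torques, N m; "position": TCP position; "tool_rot": TCP orientation; "contact_force": force on the tool from outside, world axes, zero at the start; "wrist_torque": the same for the moment, N m; "width": finger opening in m.
Only numpy, scipy, OpenCV 4.12 (cv2) and the standard library are available. Lean on these libraries where they do the work, as an engineer would, in place of code of your own. Each camera call takes 0.05 s, during which the arm holds its last target. There are 200 camera calls.

## Working session

There is one attempt and no reset: what is moved stays moved. The work goes in short steps, Python scripts to look and compute and a tool call to move; the robot and the scene stay as the last step left them, time stands still between calls to the robot, and variables do not carry over. Pictures are saved under pics/ and viewed, about 8 in all and at most 12, crops included, and the job is handed in when it is done.

Besides the shell and the picture viewer there is one more tool, called after "Request:" as name([rows], argument=value, ...), one row to a line, values as JSON. drive_tool: Moves the arm, as the interface text tells. Its arguments: {"type":"object","properties":{"rows":{"type":"array","items":{"type":"array","items":{"type":"number"}}},"claw":{"type":"number"},"newtons":{"type":"number"}},"required":["rows"]}

```bash
mkdir -p pics; python3 - <<'E'
from station import *
import cv2,numpy as np
s=get_state();print({k:np.round(v,3).tolist() for k,v in s.items()})
for n in("scene","side","wrist"):
    c=get_calibration(n);print(n,{k:np.round(v,4).tolist() for k,v in c.items()})
    np.savez(f"pics/{n}0.npz",im=grab_frame(n),**c)
a=[cv2.cvtColor(np.load(f"pics/{n}0.npz")["im"],cv2.COLOR_RGB2BGR) for n in("scene","side","wrist")]
for n,i in zip(("scene","side","wrist"),a): cv2.imwrite(f"pics/{n}0.png",i)
E
```

```text
{'time': 0.0, 'q': [-1.283, 0.334, 0.04, 1.466, -0.013, 1.343, -0.058], 'joint_velocities': [0.001, 0.001, 0.003, 0.001, 0.0, 0.003, -0.0], 'joint_torque': [-0.0, -65.857, 1.365, -40.554, 0.017, 0.013, 0.0], 'position': [0.245, 0.602, 0.23], 'tool_rot': [0.135, 0.694, -0.136, 0.694], 'contact_force': [0.023, 0.977, -0.129], 'wrist_torque': [0.001, 0.052, 0.043], 'width': 0.085}
scene {'fx': 376.0639, 'fy': 376.0639, 'cx': 318.8612, 'cy': 199.4657, 'R': [[-0.0336, 0.9993, -0.015], [0.5251, 0.0049, -0.851], [-0.8504, -0.0365, -0.5249]], 't': [0.0317, -0.1596, 1.713]}
side {'fx': 432.417, 'fy': 432.417, 'cx': 315.0677, 'cy': 202.339, 'R': [[-0.9697, -0.244, -0.0143], [-0.1834, 0.7651, -0.6173], [0.1616, -0.5959, -0.7866]], 't': [0.5288, 0.2075, 1.4167]}
wrist {'fx': 328.1602, 'fy': 328.1602, 'cx': 321.2281, 'cy': 200.8169, 'R': [[0.3775, 0.926, -0.0013], [0.8767, -0.3569, 0.3226], [0.2983, -0.1229, -0.9465]], 't': [-0.6493, -0.0434, 0.3812]}
```

View pics/scene0.png

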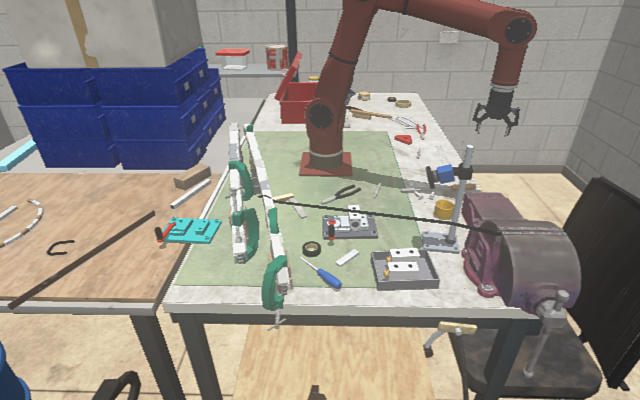

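View pics/side0.png

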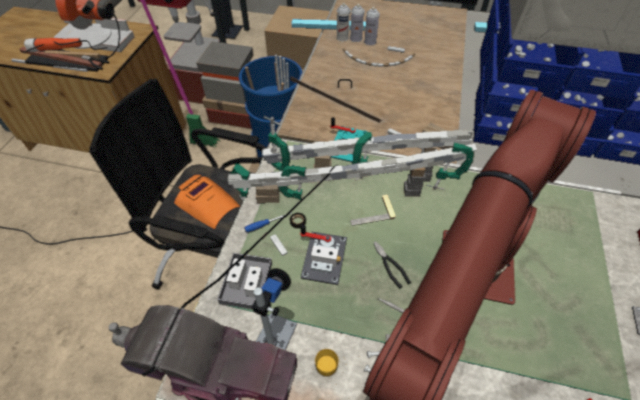

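The scene view shows the fixture near (350,225), the inspection camera near (445,175), and a tray with other bodies at (405,268). A thin black line crosses at about y=200–235. I'll enlarge both views.

```bash
python3 - <<'E'
import cv2
a=cv2.imread("pics/scene0.png")[150:260,295:475]; cv2.imwrite("pics/c1.png",cv2.resize(a,None,fx=4.4,fy=4.4,interpolation=cv2.INTER_CUBIC))
a=cv2.imread("pics/side0.png")[190:340,205:365]; cv2.imwrite("pics/c2.png",cv2.resize(a,None,fx=4,fy=4,interpolation=cv2.INTER_CUBIC))
E
```

```text
(no output)
```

View pics/c1.png

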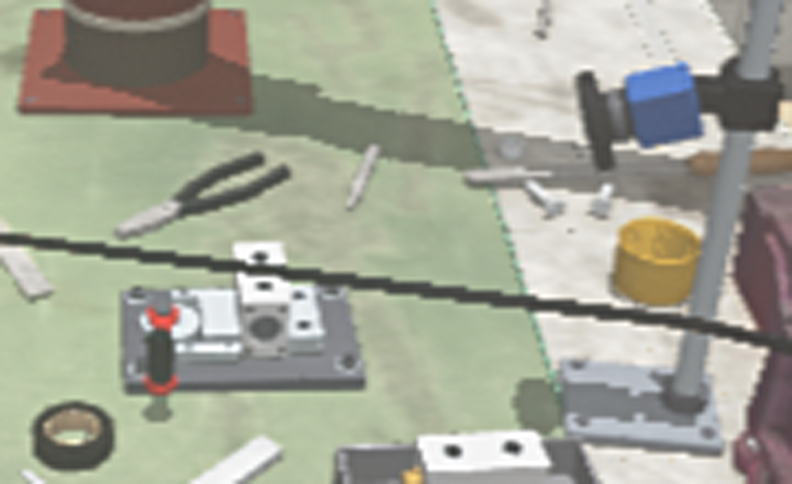

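View pics/c2.png

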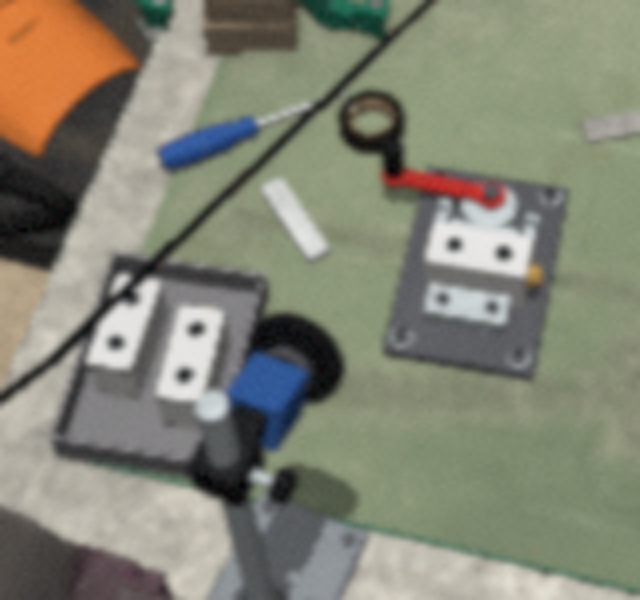

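The crops show the body with its bore facing +x, the lever knob at scene crop (161,333) and side crop (391,140), and the lens facing −y. Next I'll triangulate these points.

```bash
cat > h.py <<'E'
import numpy as np, cv2
from scipy.spatial.transform import Rotation as Ro
def cal(n): return dict(np.load(f"pics/{n}.npz"))
def ray(c,p):
    d=np.array([(p[0]-c["cx"])/c["fx"],(p[1]-c["cy"])/c["fy"],1.])
    d=c["R"].T@d; return -c["R"].T@c["t"], d/np.linalg.norm(d)
def tri(*cp):
    A=np.zeros((3,3));b=np.zeros(3);rs=[ray(c,p) for c,p in cp]
    for o,d in rs:
        P=np.eye(3)-np.outer(d,d);A+=P;b+=P@o
    X=np.linalg.solve(A,b)
    return X, max(np.linalg.norm((np.eye(3)-np.outer(d,d))@(X-o)) for o,d in rs)
def proj(c,X):
    x=c["R"]@X+c["t"];return np.array([c["fx"]*x[0]/x[2]+c["cx"],c["fy"]*x[1]/x[2]+c["cy"]])
def atz(c,p,z):
    o,d=ray(c,p);return o+d*(z-o[2])/d[2]
E
python3 - <<'E'
from h import *
S,D=cal("scene0"),cal("side0")
s=lambda u,v:(295+(u+.5)/4.4-.5,150+(v+.5)/4.4-.5)
d=lambda u,v:(205+(u+.5)/4-.5,190+(v+.5)/4-.5)
for n,a,b in [("portF",(263,287),(455,244)),("portR",(260,257),(504,253)),("topFR",(291,304),(427,264)),("knobtop",(161,333),(391,138)),
 ("plate++",(365,378),(386,350)),("plate-+",(345,288),(531,377)),("plate--",(125,290),(566,187)),("hub",(163,318),(493,195)),
 ("lens",(588,118),(300,352)),("coltop",((468-295)*4.4,(148-150)*4.4),(210,402))]:
    X,e=tri((S,s(*a)),(D,d(*b)));print(n,X.round(4),round(e,4))
# cable: plane intersect
o1,a1=ray(S,(300,204));_,b1=ray(S,(460,224.5));n1=np.cross(a1,b1)
o2,a2=ray(D,(330,172));_,b2=ray(D,(207,288));n2=np.cross(a2,b2)
l=np.cross(n1,n2);l/=np.linalg.norm(l)
for y in(-.2,0,.2,.4,.6):
    A=np.array([n1,n2,[0,1,0]]);print("cable",np.linalg.solve(A,[n1@o1,n2@o2,y]).round(3))
E
python3 -c "
import cv2;cv2.imwrite('pics/w0.png',cv2.imread('pics/wrist0.png'))"
```

```text
portF [0.5068 0.1045 0.0656] 0.0007
portR [0.4667 0.104  0.0664] 0.0007
topFR [0.5244 0.125  0.062 ] 0.0013
knobtop [0.5816 0.0266 0.0775] 0.0013
plate++ [0.5454 0.1808 0.0101] 0.0008
plate-+ [0.427  0.1767 0.011 ] 0.0013
plate-- [ 0.4364 -0.0023  0.015 ] 0.0003
hub [0.4934 0.0285 0.0278] 0.0003
lens [0.5587 0.3119 0.2379] 0.0007
coltop [0.5764 0.403  0.3366] 0.0021
cable [ 0.52  -0.2    0.134]
cable [0.6   0.    0.157]
cable [0.681 0.2   0.18 ]
cable [0.761 0.4   0.203]
cable [0.841 0.6   0.226]
```

View pics/w0.png

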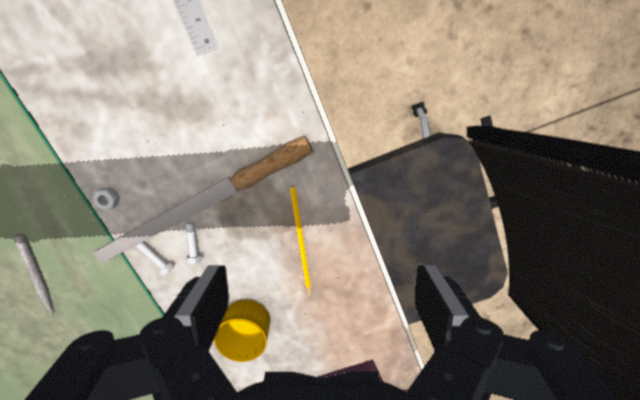

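Body top comes out at z≈0.066 (as it must) and the knob top at 0.077. The lens is at about (0.56,0.31,0.238). The black cable runs at z≈0.16 about 3 cm beyond the knob, so I'll keep it clear. Next is a small row planner and a move to a viewing pose over the fixture.

```bash
cat >> h.py <<'E'
def yl(yaw,lean):
    "tool down, jaws along world y at yaw 0, camera side -x; lean tips the hand back toward camera side"
    B=np.array([[0,0,1],[0,1,0],[-1,0,0]],float)  # cols x,y,z tool: x=-Z,y=+Y,z=+X
    return Ro.from_euler("z",yaw)*Ro.from_euler("y",-lean)*Ro.from_matrix(B)
def plan(p,R,wps):
    "wps: (pos,Rot,nrows); prints rounded rows"
    for q,T,n in wps:
        q=np.array(q,float);rv=(R.inv()*T).as_rotvec();p0,R0=p.copy(),R
        rows=[]
        for i in range(n):
            a=p0+(q-p0)*(i+1)/n; 
            d=R.inv().apply(a-p)*100; w=(R.inv()*R0*Ro.from_rotvec(rv*(i+1)/n)).as_rotvec()
            r=np.r_[d.round(2),w.round(3)]; rows.append((r+0.).tolist())
            p=p+R.apply(r[:3]/100); R=R*Ro.from_rotvec(r[3:])
        print(n,"end err mm",((p-q)*1e3).round(1)); print(str(rows).replace(".0,",",").replace(".0]","]"))
def now():
    from station import get_state
    s=get_state();return np.array(s["position"]),Ro.from_quat(s["tool_rot"]),s
E
python3 - <<'E'
from h import *
p,R,s=now();c=cal("wrist0");cp=-c["R"].T@c["t"]
print(R.as_matrix().round(3),R.inv().apply(cp-p).round(3), (yl(0,0).inv()*R).as_rotvec().round(3))
plan(p,R,[((.42,.12,.28),yl(0,0),12)])
E
```

```text
[[-0.     0.377  0.926]
 [-0.001  0.926 -0.377]
 [-1.    -0.001  0.   ]] [-0.143 -0.    -0.082] [ 0.387  0.    -0.001]
12 end err mm [-0. -0.  0.]
[[-0.41, -3.17, 2.86, -0.032, 0, 0], [-0.4, -3.26, 2.77, -0.032, 0, 0], [-0.41, -3.34, 2.65, -0.033, 0, 0], [-0.41, -3.43, 2.55, -0.032, 0, 0], [-0.41, -3.51, 2.43, -0.032, 0, 0], [-0.4, -3.59, 2.32, -0.032, 0, 0.001], [-0.41, -3.65, 2.2, -0.033, 0, 0], [-0.42, -3.73, 2.08, -0.032, 0, 0], [-0.41, -3.8, 1.96, -0.032, 0, 0], [-0.41, -3.85, 1.84, -0.032, 0, 0], [-0.41, -3.91, 1.72, -0.033, 0, 0], [-0.41, -3.97, 1.58, -0.032, 0, 0]]
```

Request:
drive_tool([
  [-0.4,-3.2,2.9,-0.032,0,0],
  [-0.4,-3.3,2.8,-0.032,0,0],
  [-0.4,-3.3,2.7,-0.032,0,0],
  [-0.4,-3.4,2.5,-0.032,0,0],
  [-0.4,-3.5,2.4,-0.032,0,0],
  [-0.4,-3.6,2.3,-0.032,0,0],
  [-0.4,-3.6,2.2,-0.032,0,0],
  [-0.4,-3.7,2.1,-0.032,0,0],
  [-0.4,-3.8,2,-0.032,0,0],
  [-0.4,-3.9,1.8,-0.032,0,0],
  [-0.4,-3.9,1.7,-0.033,0,0],
  [-0.4,-4,1.6,-0.032,0,0],
])

```text
time: 1.35
position: [0.425, 0.1063, 0.2763]
tool_rot: [-0.01, 0.709, 0.007, 0.705]
contact_force: [1.4, 0.8, 0.2]
width: 0.0854
```

```bash
cat >> h.py <<'E'
def snap(n,k):
    from station import get_calibration,grab_frame
    c=get_calibration(n);im=grab_frame(n);np.savez(f"pics/{n}{k}.npz",im=im,**c);cv2.imwrite(f"pics/{n}{k}.png",cv2.cvtColor(im,cv2.COLOR_RGB2BGR));return c
E
python3 - <<'E'
from h import *
p,R,s=now();print(p,R.as_matrix().round(3),s["q"].round(2) if hasattr(s["q"],"round") else s["q"])
snap("wrist",1)
E
```

```text
[0.42502473 0.10634746 0.27632383] [[-0.005 -0.024  1.   ]
 [-0.004  1.     0.023]
 [-1.    -0.003 -0.005]] [-0.83 -0.16  0.43  1.89  0.07  1.4   1.18]
```

View pics/wrist1.png

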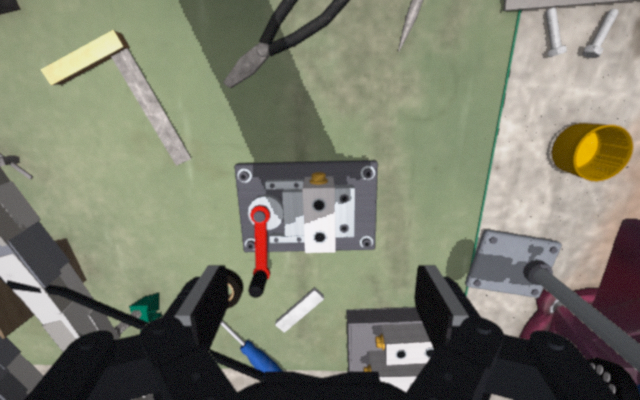

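The wrist view shows ports at (319,205) and (320,237), the knob near (257,284), the pivot at (260,215), and plate corners at (237,163), (377,160) and (376,249). The stand base is near (515,263). I'll fit these three ways, using an enlarged crop.

```bash
python3 - <<'E'
import cv2
a=cv2.imread("pics/wrist1.png")[150:310,230:390]; cv2.imwrite("pics/c3.png",cv2.resize(a,None,fx=3.7,fy=3.7,interpolation=cv2.INTER_CUBIC))
E
```

```text
(no output)
```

View pics/c3.png

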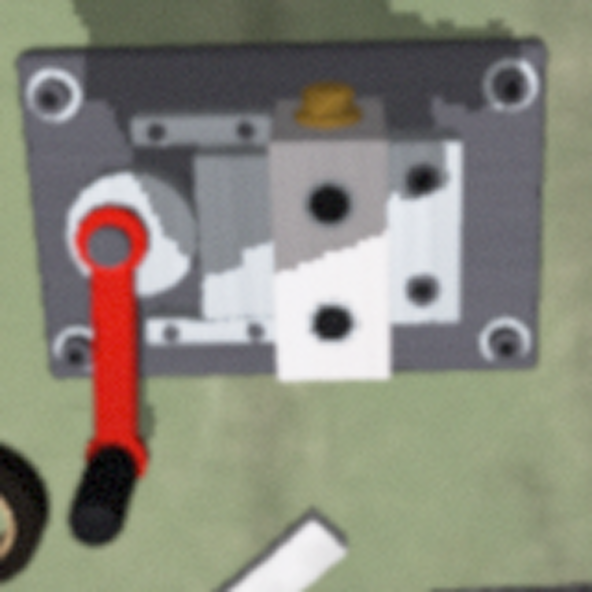

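```bash
python3 - <<'E'
from h import *
S,D,W=cal("scene0"),cal("side0"),cal("wrist1")
s=lambda u,v:(295+(u+.5)/4.4-.5,150+(v+.5)/4.4-.5)
d=lambda u,v:(205+(u+.5)/4-.5,190+(v+.5)/4-.5)
w=lambda u,v:(230+(u+.5)/3.7-.5,150+(v+.5)/3.7-.5)
for n,a,b,c,z in [("portF",(263,287),(455,244),(332,323),.066),("portR",(260,257),(504,253),(330,204),.066),("knobtop",(161,333),(391,138),(96,522),.074),("p++",(365,378),(386,350),(537,368),.014),("p-+",(345,288),(531,377),(547,40),.014),("p--",(125,290),(566,187),(18,52),.014)]:
    X,e=tri((S,s(*a)),(D,d(*b)),(W,w(*c)));print(n,X.round(4),round(e,4),"wrist@z",atz(W,w(*c),z).round(4))
print("hub",atz(W,w(110,243),.036).round(4),"p+-",atz(W,w(53,377),.014).round(4))
for q in [(270,140),(387,137),(391,378),(279,380)]: print("top",atz(W,w(*q),.066).round(4))
for q in [(487,230),(560,240),(552,297),(470,290)]: print("stand",atz(W,q,.012).round(4))
print("colfoot",atz(W,(536,270),.012).round(4))
p,R,st=now()
# poses to look at the lens: camera position/axis for candidates
for p1,R1 in [((.42,.05,.25),yl(1.2,.5)),((.42,.05,.25),yl(1.57,.5))]:
    cp=np.array(p1)+R1.apply([-.143,0,-.082]);
    M0=R.inv().as_matrix()@W["R"].T  # cam axes in tool
    Rc=(R1.as_matrix()@M0).T; c=dict(W,R=Rc,t=-Rc@cp); print(cp.round(3),proj(c,np.array([.559,.312,.238])).round(0),np.linalg.norm(cp-[.559,.312,.238]).round(3))
E
```

```text
portF [0.5071 0.1046 0.066 ] 0.0008 wrist@z [0.5076 0.1048 0.066 ]
portR [0.4669 0.1037 0.0665] 0.0009 wrist@z [0.4674 0.1033 0.066 ]
knobtop [0.5797 0.0269 0.0755] 0.0031 wrist@z [0.578  0.0282 0.074 ]
p++ [0.547  0.1811 0.0119] 0.002 wrist@z [0.548  0.1813 0.014 ]
p-+ [0.4263 0.1764 0.0104] 0.0017 wrist@z [0.4249 0.1754 0.014 ]
p-- [ 0.4349 -0.0032  0.0139] 0.0019 wrist@z [ 0.4333 -0.0041  0.014 ]
hub [0.4936 0.029  0.036 ] p+- [0.5562 0.0014 0.014 ]
top [0.4472 0.0847 0.066 ]
top [0.4454 0.1201 0.066 ]
top [0.5266 0.1244 0.066 ]
top [0.5283 0.088  0.066 ]
stand [0.5166 0.3308 0.012 ]
stand [0.5289 0.4328 0.012 ]
stand [0.6195 0.4442 0.012 ]
stand [0.6108 0.3236 0.012 ]
colfoot [0.5759 0.4109 0.012 ]
[ 0.369 -0.081  0.336] [290. 390.] 0.447
[ 0.42  -0.091  0.336] [194. 382.] 0.437
```

```bash
python3 - <<'E'
from h import *
W=cal("wrist1");p,R,st=now();M0=R.inv().as_matrix()@W["R"].T
L=np.array([.559,.312,.238]);C=np.array([.576,.403,.25])
for p1,R1 in [((.44,.24,.28),yl(.2,-.35)),((.44,.3,.28),yl(0,-.35)),((.45,.22,.27),yl(.5,-.2))]:
    cp=np.array(p1)+R1.apply([-.143,0,-.082]);Rc=(R1.as_matrix()@M0).T; c=dict(W,R=Rc,t=-Rc@cp); print(cp.round(3),proj(c,L).round(0),proj(c,C).round(0),np.linalg.norm(cp-L).round(3))
plan(p,R,[((.44,.24,.28),yl(.2,-.35),6)])
E
```

```text
[0.413 0.234 0.442] [396. 469.] [550. 547.] 0.263
[0.412 0.3   0.442] [339. 449.] [498. 495.] 0.252
[0.404 0.195 0.426] [363. 460.] [477. 560.] 0.27
6 end err mm [ 0.  0. -0.]
[[-0.06, 2.35, 0.25, -0.03, 0.058, -0.005], [-0.08, 2.33, 0.31, -0.03, 0.057, -0.004], [-0.12, 2.33, 0.38, -0.031, 0.058, -0.005], [-0.15, 2.31, 0.44, -0.03, 0.057, -0.005], [-0.18, 2.3, 0.5, -0.03, 0.058, -0.004], [-0.23, 2.28, 0.56, -0.03, 0.057, -0.005]]
```

```bash
python3 - <<'E'
from h import *
W=cal("wrist1");p,R,st=now();M0=R.inv().as_matrix()@W["R"].T
L=np.array([.559,.312,.238]);C=np.array([.576,.403,.25])
for p1,R1 in [((.48,.24,.36),yl(.2,.35)),((.48,.3,.37),yl(0,.3)),((.48,.15,.33),yl(.6,.35)),((.45,.1,.33),yl(.8,.4)),((.45,.12,.33),yl(.8,.6))]:
    cp=np.array(p1)+R1.apply([-.143,0,-.082]);Rc=(R1.as_matrix()@M0).T; c=dict(W,R=Rc,t=-Rc@cp); print(cp.round(3),proj(c,L).round(0),proj(c,C).round(0),np.linalg.norm(cp-L).round(3))
plan(p,R,[((.48,.24,.36),yl(.2,.35),6)])
E
```

```text
[0.356 0.215 0.466] [377. 229.] [461. 263.] 0.32
[0.359 0.3   0.482] [333. 220.] [427. 242.] 0.316
[0.376 0.079 0.436] [408. 297.] [459. 341.] 0.357
[0.359 0.006 0.43 ] [379. 322.] [413. 361.] 0.413
[0.347 0.014 0.402] [367. 274.] [399. 307.] 0.401
6 end err mm [0. 0. 0.]
[[-1.39, 2.33, 0.91, -0.03, -0.059, 0.006], [-1.32, 2.3, 1.06, -0.03, -0.059, 0.006], [-1.25, 2.28, 1.2, -0.03, -0.058, 0.006], [-1.15, 2.25, 1.34, -0.03, -0.059, 0.006], [-1.06, 2.22, 1.47, -0.03, -0.059, 0.006], [-0.95, 2.17, 1.6, -0.03, -0.059, 0.006]]
```

Request:
drive_tool([
  [-1.4,2.3,0.9,-0.03,-0.059,0.006],
  [-1.3,2.3,1.1,-0.03,-0.059,0.006],
  [-1.2,2.3,1.2,-0.03,-0.059,0.006],
  [-1.2,2.2,1.3,-0.03,-0.059,0.006],
  [-1.1,2.2,1.5,-0.03,-0.059,0.006],
  [-1,2.2,1.6,-0.03,-0.059,0.006],
  [0,0,0,0,0,0],
  [0,0,0,0,0,0],
])

```text
time: 2.2
position: [0.4802, 0.2472, 0.3667]
tool_rot: [-0.057, 0.562, 0.086, 0.821]
contact_force: [0.2, -0.2, -1.1]
width: 0.0855
```

```bash
python3 - <<'E'
from h import *
snap("wrist",2);p,R,st=now();print(p.round(4))
plan(p,R,[((.45,.12,.33),yl(.8,.6),6)])
E
```

```text
[0.4801 0.2474 0.3667]
6 end err mm [-0.  0. -0.]
[[0.23, -1.98, -1.08, -0.088, -0.037, 0.046], [0.09, -1.88, -1.26, -0.088, -0.037, 0.045], [-0.03, -1.77, -1.42, -0.088, -0.037, 0.046], [-0.17, -1.62, -1.56, -0.088, -0.037, 0.046], [-0.3, -1.48, -1.7, -0.088, -0.037, 0.045], [-0.43, -1.3, -1.8, -0.088, -0.037, 0.046]]
```

Request:
drive_tool([
  [0.2,-2,-1.1,-0.088,-0.037,0.046],
  [0.1,-1.9,-1.3,-0.088,-0.037,0.046],
  [0,-1.8,-1.4,-0.088,-0.037,0.046],
  [-0.2,-1.6,-1.6,-0.088,-0.037,0.046],
  [-0.3,-1.5,-1.7,-0.088,-0.037,0.046],
  [-0.4,-1.3,-1.8,-0.088,-0.037,0.046],
  [0,0,0,0,0,0],
  [0,0,0,0,0,0],
])

```text
time: 3.05
position: [0.4548, 0.1665, 0.3443]
tool_rot: [-0.13, 0.501, 0.245, 0.82]
contact_force: [-0.4, 1.0, 0.1]
width: 0.0856
```

```bash
python3 - <<'E'
from h import *
snap("wrist",3);p,R,st=now();print(p.round(4),st["q"])
a=cv2.imread("pics/wrist2.png");b=cv2.imread("pics/wrist3.png")
L=np.array([.559,.312,.238]);pa,pb=[proj(cal(k),L).round().astype(int) for k in("wrist2","wrist3")];print(pa,pb)
def crop(i,q,x,y): return cv2.resize(i[q[1]-y:q[1]+160-y,q[0]-x:q[0]+130-x],None,fx=3,fy=3,interpolation=cv2.INTER_CUBIC)
cv2.imwrite("pics/c4.png",np.hstack([crop(a,pa,40,60),crop(b,pb,55,75)]))
E
```

```text
[0.4547 0.1669 0.3443] [-0.27739746 -0.37799042 -0.05142595  2.01738132 -0.1783705   1.04154456
  1.84966079]
[370 219] [381 262]
```

View pics/c4.png

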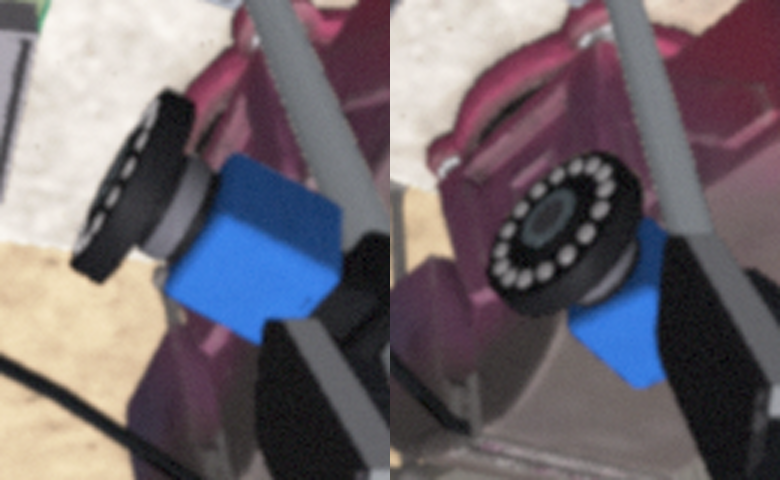

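The crops show the LED ring face-on in view 3 (lens at about (549,215)) and nearly edge-on in view 2, with the blue box's long edges clear. I'll fit the head pose from these.

```bash
python3 - <<'E'
from h import *
from scipy.optimize import least_squares
S,D,A,B=cal("scene0"),cal("side0"),cal("wrist2"),cal("wrist3")
s=lambda u,v:(295+(u+.5)/4.4-.5,150+(v+.5)/4.4-.5)
d=lambda u,v:(205+(u+.5)/4-.5,190+(v+.5)/4-.5)
a=lambda u,v:np.array([330+(u+.5)/3-.5,159+(v+.5)/3-.5])
b=lambda u,v:np.array([326+(u-390+.5)/3-.5,187+(v+.5)/3-.5])
ledB=[b(*q) for q in [(593,162),(605,172),(606,187),(600,210),(584,234),(566,256),(545,271),(523,279),(505,275),(499,262),(499,245),(506,225),(520,204),(539,184),(558,172),(577,165)]]
rimA=[a(*q) for q in [(72,264),(80,232),(95,190),(118,147),(150,104),(168,91)]]
edges=[(A,a(235,155),a(340,210)),(A,a(215,212),a(338,270)),(A,a(168,288),a(262,345))]
def axes(y,pt=np.radians(20)):
    return (Ro.from_euler("z",y)*Ro.from_euler("y",-pt)).as_matrix()  # x axis up by pt
for e in edges:
    n=np.cross(ray(e[0],e[1])[1],ray(e[0],e[2])[1]);n/=np.linalg.norm(n)
    ys=np.radians(np.arange(60,110,.1));v=[abs(n@axes(y)[:,0]) for y in ys];print("edge yaw",np.degrees(ys[np.argmin(v)]).round(1))
t=np.linspace(0,2*np.pi,181)
def circ(c,cen,M,r): return np.array([proj(c,cen+r*(M[:,1]*np.cos(k)+M[:,2]*np.sin(k))) for k in t])
def dist(pts,poly,sg=1): return [np.linalg.norm(poly-q,axis=1).min() for q in pts]
def f(x,free):
    cen=x[:3];M=axes(x[3],x[5] if free else np.radians(20));r=x[4]
    o=dist(ledB,circ(B,cen,M,r))+list(.5*np.array(dist(rimA,circ(A,cen,M,.034))))
    o+=list((proj(B,cen)-b(549,216))*.7)+list((proj(S,cen)-s(586,117))*.7)+list((proj(D,cen)-d(300,354))*.4)
    return o
for free in(0,1):
    R_=least_squares(f,[.559,.312,.238,1.4,.026,np.radians(20)],args=(free,),x_scale=[.01,.01,.01,.1,.01,.1],diff_step=1e-4)
    print(free,R_.x.round(4),np.degrees(R_.x[3]).round(2),np.degrees(R_.x[5]).round(2),R_.cost.round(2));print(np.round(R_.fun,1))
X=R_.x[:3]
print("tri lens",tri((B,b(549,216)),(S,s(586,117)),(D,d(300,354)),(A,a(120,178))))
E
```

```text
edge yaw 81.5
edge yaw 84.9
edge yaw 77.1
0 [0.5602 0.3105 0.2344 1.4109 0.0263 0.3491] 80.84 20.0 2.29
[ 0.3  0.2  0.3  0.3  0.4  0.4  0.3  0.3  0.2  0.5  0.2  0.3  0.3  0.4
  0.1  0.5  0.   0.7  0.2  0.2  0.5  0.3  0.3  0.6  0.1  1.1 -0.  -0.3]
1 [0.5602 0.3105 0.2344 1.4143 0.0262 0.343 ] 81.03 19.65 2.28
[ 0.3  0.3  0.3  0.3  0.5  0.4  0.2  0.3  0.   0.3  0.2  0.4  0.3  0.3
  0.2  0.6  0.1  0.6  0.2  0.2  0.6  0.3  0.3  0.6  0.1  1.2 -0.  -0.3]
tri lens (array([0.55858908, 0.31084791, 0.23626246]), np.float64(0.002733272741798567))
```

```bash
python3 - <<'E'
from h import *
p,R,st=now();T=yl(-.017,.4)
E=np.array([.585,.0275,.046]); pre=E-T.apply([.14,0,0])
plan(p,R,[(pre,T,11),(E,T,6)])
E
```

```text
11 end err mm [ 0.1  0.  -0. ]
[[1.28, -1.48, -0.77, 0.046, 0.007, -0.025], [1.33, -1.48, -0.7, 0.047, 0.006, -0.025], [1.36, -1.48, -0.61, 0.046, 0.007, -0.025], [1.41, -1.47, -0.54, 0.047, 0.006, -0.025], [1.44, -1.46, -0.47, 0.046, 0.007, -0.025], [1.49, -1.44, -0.38, 0.047, 0.006, -0.025], [1.52, -1.42, -0.31, 0.046, 0.007, -0.025], [1.56, -1.4, -0.23, 0.046, 0.006, -0.025], [1.59, -1.36, -0.16, 0.047, 0.007, -0.025], [1.63, -1.33, -0.09, 0.046, 0.006, -0.025], [1.67, -1.29, -0.01, 0.047, 0.007, -0.025]]
6 end err mm [ 0. -0. -0.]
[[2.33, 0, 0, 0, 0, 0], [2.34, 0, 0, 0, 0, 0], [2.33, 0, 0, 0, 0, 0], [2.33, -0.01, 0, 0, 0, 0], [2.33, 0, 0, 0, 0, 0], [2.34, 0, 0, 0, 0, 0]]
```

Request:
drive_tool([
  [1.3,-1.5,-0.8,0.046,0.007,-0.025],
  [1.3,-1.5,-0.7,0.047,0.006,-0.025],
  [1.4,-1.5,-0.6,0.046,0.007,-0.025],
  [1.4,-1.5,-0.5,0.047,0.006,-0.025],
  [1.4,-1.5,-0.5,0.046,0.007,-0.025],
  [1.5,-1.4,-0.4,0.047,0.006,-0.025],
  [1.5,-1.4,-0.3,0.046,0.007,-0.025],
  [1.6,-1.4,-0.2,0.046,0.006,-0.025],
  [1.6,-1.4,-0.2,0.047,0.007,-0.025],
  [1.6,-1.3,-0.1,0.046,0.006,-0.025],
  [1.7,-1.3,0,0.047,0.007,-0.025],
  [0,0,0,0,0,0],
], claw=0.6)

```text
time: 4.3
position: [0.5324, 0.0461, 0.1694]
tool_rot: [0.002, 0.553, -0.004, 0.833]
contact_force: [-0.5, -0.3, 0.2]
width: 0.0344
```

```bash
python3 - <<'E'
from h import *
p,R,st=now();T=yl(-.017,.4);print(p.round(4),st["width"],np.round(st["q"],2),(R.inv()*T).as_rotvec().round(3))
E=np.array([.585,.0275,.046]); pre=E-T.apply([.11,0,0])
plan(p,R,[(pre,T,4),(E,T,7)])
E
```

```text
[0.5324 0.0461 0.1694] 0.03435005772945918 [-0.07 -0.11 -0.15  2.15  0.11  0.72  1.27] [ 0.008 -0.002 -0.003]
4 end err mm [ 0. -0.  0.]
[[0.6, -0.45, 0.01, 0.002, -0.001, -0.001], [0.61, -0.44, 0.02, 0.002, 0, 0], [0.6, -0.45, 0.01, 0.002, -0.001, -0.001], [0.61, -0.44, 0.02, 0.002, 0, -0.001]]
7 end err mm [ 0. -0.  0.]
[[1.57, 0, 0, 0, 0, 0], [1.57, 0, 0, 0, 0, 0], [1.57, 0, 0, 0, 0, 0], [1.58, 0, 0, 0, 0, 0], [1.57, 0, 0, 0, 0, 0], [1.57, 0, 0, 0, 0, 0], [1.57, 0, 0, 0, 0, 0]]
```

Request:
drive_tool([
  [0.6,-0.5,0,0.003,0,0],
  [0.6,-0.5,0,0.003,0,0],
  [0.6,-0.5,0,0.003,0,0],
  [0.6,-0.4,0,0,0,0],
  [0,0,0,0,0,0],
  [0,0,0,0,0,0],
])

```text
time: 4.9
position: [0.5428, 0.0301, 0.1479]
tool_rot: [0.004, 0.552, -0.002, 0.834]
contact_force: [-0.3, 0.2, 0.1]
width: 0.0342
```

```bash
python3 - <<'E'
from h import *
p,R,st=now();T=yl(-.017,.4);print(p.round(4),(R.inv()*T).as_rotvec().round(3))
plan(p,R,[([.585,.0275,.046],T,8)])
E
```

```text
[0.5428 0.0301 0.1479] [ 0.007  0.001 -0.007]
8 end err mm [-0. -0. -0.]
[[1.38, -0.03, -0.01, 0.001, 0, -0.001], [1.38, -0.03, -0.01, 0.001, 0, -0.001], [1.37, -0.03, -0.02, 0.001, 0, -0.001], [1.38, -0.03, -0.01, 0, 0.001, -0.001], [1.38, -0.03, -0.01, 0.001, 0, 0], [1.38, -0.03, -0.01, 0.001, 0, -0.001], [1.38, -0.02, -0.01, 0.001, 0, -0.001], [1.38, -0.03, -0.01, 0.001, 0, -0.001]]
```

Request:
drive_tool([
  [1.4,-0.1,0,0,0,0],
  [1.4,0,0,0,0,0],
  [1.4,-0.1,0,0,0,0],
  [1.4,0,0,0,0,0],
  [1.4,-0.1,0,0,0,0],
  [1.4,0,0,0,0,0],
  [1.4,0,0,0,0,0],
  [1.4,0,0,0,0,0],
  [0,0,0,0,0,0],
])

```text
time: 5.8
position: [0.5911, 0.0274, 0.0457]
tool_rot: [0.004, 0.549, -0.002, 0.836]
contact_force: [-0.4, 0.0, -0.1]
width: 0.0347
```

```bash
python3 - <<'E'
from h import *
p,R,st=now();print(p.round(4),np.round(st["q"],2),np.round(st["contact_force"],1))
snap("wrist",4)
P=np.array([.4935,.029,0])
q=p-P; print("r",np.hypot(*q[:2]),np.arctan2(q[1],q[0]))
w=[];r=.0905;th0=-.017
for i in range(1,4):
    th=th0-.11*5*i; w.append(((P[0]+r*np.cos(th),P[1]+r*np.sin(th),.046),yl(th,.4),5))
# follow circle: emit small single rows
for i in range(1,16):
    th=th0-.11*i; 
    if i==1: ww=[]
    ww.append(((P[0]+r*np.cos(th),P[1]+r*np.sin(th),.046),yl(th,.4),1))
plan(p,R,ww)
E
```

```text
[0.5911 0.0274 0.0457] [-0.06  0.18 -0.1   2.16  0.2   0.41  1.23] [-0.4  0.  -0.1]
r 0.0975693581559574 -0.016311343204578114
1 end err mm [ 0.  0. -0.]
[[-0.34, -0.99, -0.69, 0.107, 0.008, -0.051]]
1 end err mm [ 0. -0. -0.]
[[-0.02, -1, -0.05, 0.101, 0, -0.043]]
1 end err mm [0.  0.  0.1]
[[-0.03, -0.99, -0.05, 0.102, 0, -0.043]]
1 end err mm [0. 0. 0.]
[[-0.02, -0.99, -0.05, 0.101, 0, -0.043]]
1 end err mm [-0. -0.  0.]
[[-0.02, -1, -0.05, 0.101, 0, -0.043]]
1 end err mm [0. 0. 0.]
[[-0.02, -0.99, -0.05, 0.102, 0, -0.043]]
1 end err mm [-0.  -0.1  0. ]
[[-0.02, -1, -0.05, 0.101, 0, -0.042]]
1 end err mm [ 0. -0. -0.]
[[-0.02, -0.99, -0.05, 0.101, 0, -0.043]]
1 end err mm [ 0.1 -0.  -0. ]
[[-0.02, -0.99, -0.05, 0.102, 0, -0.043]]
1 end err mm [ 0.  -0.1 -0. ]
[[-0.02, -1, -0.05, 0.101, 0, -0.043]]
1 end err mm [ 0.  -0.   0.1]
[[-0.03, -0.99, -0.05, 0.101, 0, -0.043]]
1 end err mm [ 0.1 -0.   0. ]
[[-0.02, -0.99, -0.05, 0.101, 0, -0.043]]
1 end err mm [-0. -0.  0.]
[[-0.02, -1, -0.05, 0.102, 0, -0.043]]
1 end err mm [ 0. -0.  0.]
[[-0.02, -0.99, -0.05, 0.101, 0, -0.042]]
1 end err mm [-0.  0. -0.]
[[-0.02, -1, -0.06, 0.101, 0, -0.043]]
```

View pics/wrist4.png

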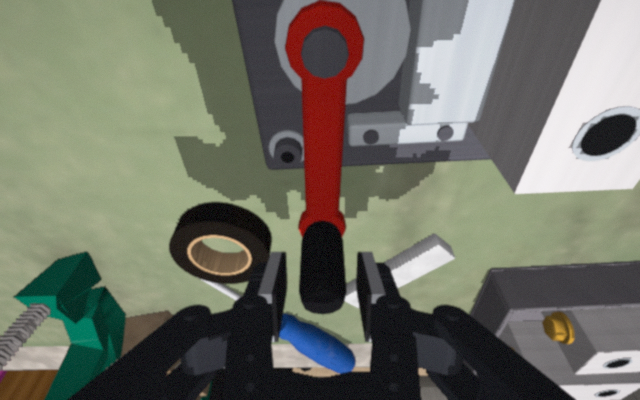

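The knob sits between the fingers at (322,265). I'll swing the lever, correcting along the way.

Request:
drive_tool([
  [-0.2,0,-0.5,0,0,0],
  [0,-1,0,0.1,0,-0.043],
  [0,-1,0,0.1,0,-0.043],
  [0,-1,0,0.1,0,-0.043],
  [0,-1,0,0.1,0,-0.043],
  [0,-1,0,0.1,0,-0.043],
  [0,-1,0,0.1,0,-0.043],
])

```text
time: 6.55
position: [0.5684, -0.024, 0.0517]
tool_rot: [0.189, 0.515, -0.273, 0.79]
contact_force: [3.7, 4.4, -4.8]
width: 0.0341
```

```bash
cat > lev.py <<'E'
from h import *
import sys
p,R,st=now();P=np.array([.4935,.029,0]);q=p-P;th=np.arctan2(q[1],q[0]);M=R.as_matrix()
print(p.round(4),np.round(st["q"],2),np.round(st["contact_force"],1),"r",np.hypot(*q[:2]).round(4),"th",th.round(3),"yaw",np.arctan2(M[1,2],M[0,2]).round(3),"lean",np.arcsin(M[0:2,0]@[np.cos(th),np.sin(th)]).round(3))
r=.0905;ww=[]
for i in range(1,int(sys.argv[1])+1):
    t=th-.11*i;ww.append(((P[0]+r*np.cos(t),P[1]+r*np.sin(t),.046),yl(t,.4),1))
plan(p,R,ww)
E
python3 lev.py 4
```

```text
[ 0.5684 -0.024   0.0517] [-0.31  0.17  0.09  2.15  0.53  0.61  0.26] [ 3.7  4.4 -4.8] r 0.0918 th -0.616 yaw -0.685 lean 0.41
1 end err mm [ 0.  0. -0.]
[[0.46, -1.01, -0.33, 0.038, 0.009, -0.037]]
1 end err mm [-0. -0. -0.]
[[-0.02, -1, -0.05, 0.101, 0, -0.042]]
1 end err mm [ 0. -0. -0.]
[[-0.02, -0.99, -0.05, 0.101, 0, -0.043]]
1 end err mm [ 0.  0. -0.]
[[-0.02, -0.99, -0.05, 0.102, 0, -0.043]]
```

Request:
drive_tool([
  [0.4,-1,-0.2,0.05,0,-0.035],
  [0.1,-1,-0.1,0.1,0,-0.043],
  [0.1,-1,-0.1,0.1,0,-0.043],
  [0.1,-1,-0.1,0.1,0,-0.043],
  [0.1,-1,-0.1,0.1,0,-0.043],
  [0.1,-1,-0.1,0.1,0,-0.043],
])

```text
time: 7.15
position: [0.5292, -0.051, 0.0503]
tool_rot: [0.346, 0.43, -0.494, 0.671]
contact_force: [7.7, -1.3, -2.4]
width: 0.0342
```

```bash
python3 lev.py 4
```

```text
[ 0.5292 -0.051   0.0503] [-0.4   0.23  0.15  2.08  0.5   0.85 -0.32] [ 7.7 -1.3 -2.4] r 0.0875 th -1.151 yaw -1.311 lean 0.403
1 end err mm [ 0.1 -0.   0.1]
[[0.51, -0.96, 0.2, -0.046, 0.002, -0.022]]
1 end err mm [-0.  0.  0.]
[[-0.02, -1, -0.06, 0.101, 0, -0.043]]
1 end err mm [-0.  0. -0.]
[[-0.02, -0.99, -0.05, 0.101, 0, -0.043]]
1 end err mm [ 0.  0. -0.]
[[-0.02, -0.99, -0.05, 0.102, 0, -0.043]]
```

Request:
drive_tool([
  [0.4,-1,0.2,-0.02,0,-0.02],
  [0.1,-1.1,0,0.09,0,-0.04],
  [0.1,-1.1,0,0.09,0,-0.04],
  [0.1,-1.1,0,0.09,0,-0.04],
  [0.1,-1.1,0,0.09,0,-0.04],
])

```text
time: 7.65
position: [0.4858, -0.0601, 0.05]
tool_rot: [-0.425, -0.362, 0.614, -0.557]
contact_force: [42.2, -3.6, -21.3]
width: 0.0338
```

```bash
python3 lev.py 2
```

```text
[ 0.4858 -0.0601  0.05  ] [-0.41  0.25  0.19  2.05  0.39  0.99 -0.59] [ 42.2  -3.6 -21.3] r 0.0894 th -1.657 yaw -1.699 lean 0.387
1 end err mm [ 0. -0. -0.]
[[0.38, -1, -0.06, 0.063, -0.015, -0.057]]
1 end err mm [-0.  -0.   0.1]
[[-0.03, -1, -0.05, 0.101, 0, -0.043]]
```

42 N of reaction with th≈−1.66, past the expected −1.63, means the lever is at its stop. I'll back off to centre and withdraw.

Request:
drive_tool([
  [0,0.6,0,0,0,0],
  [0,0.2,0,0,0,0],
  [0,0,0,0,0,0],
])

```text
time: 7.95
position: [0.4953, -0.0601, 0.0529]
tool_rot: [-0.428, -0.361, 0.613, -0.557]
contact_force: [-0.3, 0.2, -0.4]
width: 0.0341
```

Request:
drive_tool([
  [-1.5,0,0,0,0,0],
  [-2,0,0,0,0,0],
  [-2.5,0,0,0,0,0],
  [-2.5,0,0,0,0,0],
  [-2.5,0,0,0,0,0],
  [-2.5,0,0,0,0,0],
  [-1.5,0,0,0,0,0],
  [0,0,0,0,0,0],
])

```text
time: 8.75
position: [0.4908, -0.003, 0.1971]
tool_rot: [-0.425, -0.364, 0.614, -0.556]
contact_force: [0.3, 0.6, -0.7]
width: 0.0339
```

```bash
python3 - <<'E'
from h import *
p,R,st=now();print(p.round(4),np.round(st["q"],2),np.round(st["contact_force"],1))
c=snap("wrist",5);snap("scene",5)
a=cv2.imread("pics/wrist5.png");b=cv2.imread("pics/scene5.png")[180:250,290:400]
b=cv2.resize(b,None,fx=4,fy=4,interpolation=cv2.INTER_CUBIC)
a=cv2.resize(a,(440,275));cv2.imwrite("pics/c5.png",np.vstack([a,b]))
T=yl(.046-np.pi,0)
plan(p,R,[((.487,.104,.16),T,13)])
E
```

```text
[ 0.4908 -0.003   0.1971] [-0.48  0.1   0.15  1.88  0.35  1.33 -0.57] [ 0.3  0.6 -0.7]
13 end err mm [-0.  0. -0.]
[[-0.04, -0.13, -0.86, 0.107, 0.023, -0.022], [-0.02, -0.23, -0.84, 0.106, 0.023, -0.023], [0.01, -0.31, -0.82, 0.107, 0.023, -0.022], [0.03, -0.39, -0.77, 0.106, 0.023, -0.022], [0.06, -0.48, -0.73, 0.107, 0.023, -0.023], [0.08, -0.55, -0.67, 0.106, 0.023, -0.022], [0.12, -0.61, -0.61, 0.107, 0.023, -0.022], [0.14, -0.67, -0.53, 0.107, 0.023, -0.023], [0.17, -0.73, -0.46, 0.106, 0.023, -0.022], [0.2, -0.76, -0.38, 0.107, 0.022, -0.022], [0.22, -0.79, -0.28, 0.106, 0.023, -0.023], [0.24, -0.81, -0.2, 0.107, 0.023, -0.022], [0.27, -0.83, -0.1, 0.106, 0.023, -0.022]]
```

View pics/c5.png

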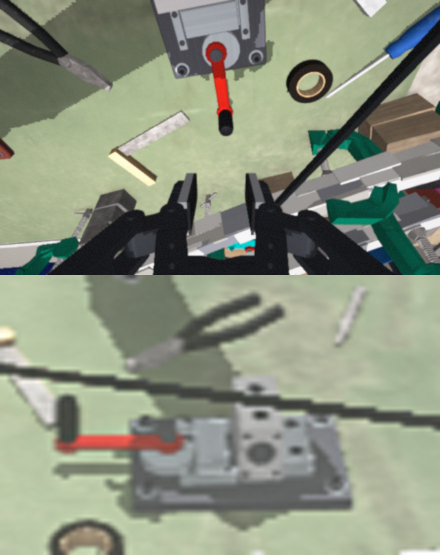

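The lever arm now lies along fixture +x, fully open and perpendicular to the plate's edge. Next is the body pregrasp, with the hand flipped to suit joint 7.

Request:
drive_tool([
  [0,-0.1,-0.9,0.107,0.023,-0.022],
  [0,-0.2,-0.8,0.107,0.023,-0.022],
  [0,-0.3,-0.8,0.107,0.023,-0.022],
  [0,-0.4,-0.8,0.107,0.023,-0.022],
  [0.1,-0.5,-0.7,0.107,0.023,-0.022],
  [0.1,-0.6,-0.7,0.107,0.023,-0.022],
  [0.1,-0.6,-0.6,0.107,0.023,-0.022],
  [0.1,-0.7,-0.5,0.107,0.023,-0.022],
  [0.2,-0.7,-0.5,0.107,0.023,-0.022],
  [0.2,-0.8,-0.4,0.107,0.023,-0.022],
  [0.2,-0.8,-0.3,0.107,0.023,-0.022],
  [0.2,-0.8,-0.2,0.107,0.023,-0.022],
], claw=0)

```text
time: 10.05
position: [0.4785, 0.0883, 0.1427]
tool_rot: [-0.693, -0.021, 0.72, -0.04]
contact_force: [-0.0, 0.5, 0.3]
width: 0.0854
```

```bash
cat > g.py <<'E'
from h import *
import sys
v=[float(x) for x in sys.argv[1:]]  # x y z yaw lean n
p,R,st=now();print(p.round(4),np.round(st["q"],2),np.round(st["contact_force"],1),st["width"])
T=yl(v[3],v[4]);print("rot left",(R.inv()*T).as_rotvec().round(3));plan(p,R,[(v[:3],T,int(v[5]))])
E
python3 g.py .487 .104 .14 -3.0956 0 4
```

```text
[0.4785 0.0883 0.1427] [-0.5   0.1   0.23  1.94 -0.01  1.15 -1.75] [-0.   0.5  0.3] 0.0854269521659794
rot left [ 0.041  0.039 -0.025]
4 end err mm [-0. -0. -0.]
[[0.05, -0.37, -0.25, 0.01, 0.01, -0.006], [0.05, -0.38, -0.24, 0.01, 0.01, -0.007], [0.06, -0.38, -0.24, 0.01, 0.009, -0.006], [0.06, -0.38, -0.23, 0.011, 0.01, -0.006]]
```

Request:
drive_tool([
  [0,-0.4,-0.2,0.01,0.01,-0.006],
  [0,-0.4,-0.3,0.01,0.01,-0.006],
  [0,-0.4,-0.2,0.01,0.01,-0.006],
  [0,-0.4,-0.2,0.01,0.01,-0.006],
  [0,0,0,0,0,0],
  [0,0,0,0,0,0],
])

```text
time: 10.65
position: [0.4848, 0.1041, 0.139]
tool_rot: [-0.706, -0.016, 0.707, -0.018]
contact_force: [0.7, -0.1, 0.8]
width: 0.0853
```

```bash
python3 g.py .487 .104 .04 -3.0956 0 8
```

```text
[0.4848 0.1041 0.139 ] [-0.51  0.09  0.22  1.96 -0.02  1.1  -1.8 ] [ 0.7 -0.1  0.8] 0.08525567912249983
rot left [ 0.002  0.001 -0.002]
8 end err mm [ 0. -0. -0.]
[[1.24, 0, -0.03, 0, 0, 0], [1.23, 0, -0.03, 0.001, 0, -0.001], [1.24, 0, -0.03, 0, 0.001, 0], [1.24, 0, -0.03, 0, 0, 0], [1.24, 0, -0.02, 0, 0, 0], [1.23, 0, -0.03, 0.001, 0, -0.001], [1.24, 0, -0.03, 0, 0, 0], [1.24, 0.01, -0.03, 0, 0, 0]]
```

Request:
drive_tool([
  [1.2,0,0,0,0,0],
  [1.2,0,0,0,0,0],
  [1.2,0,0,0,0,0],
  [1.2,0,0,0,0,0],
  [1.2,0,0,0,0,0],
  [1.2,0,0,0,0,0],
  [1.2,0,0,0,0,0],
  [1,0,0,0,0,0],
  [0,0,0,0,0,0],
  [0,0,0,0,0,0],
])

```text
time: 11.65
position: [0.4834, 0.103, 0.0348]
tool_rot: [-0.705, -0.016, 0.709, -0.019]
contact_force: [0.2, -0.3, 0.4]
width: 0.0854
```

```bash
python3 g.py .487 .104 .04 -3.0956 0 2
```

```text
[0.4834 0.103  0.0348] [-0.49  0.23  0.21  2.05 -0.06  0.87 -1.77] [ 0.2 -0.3  0.4] 0.08544611723450693
rot left [ 0.003  0.005 -0.004]
2 end err mm [ 0. -0. -0.]
[[-0.26, -0.04, -0.18, 0.002, 0.002, -0.002], [-0.26, -0.04, -0.18, 0.001, 0.003, -0.002]]
```

Raise 6 mm, then close at 60 N.

Request:
drive_tool([
  [-0.3,0,-0.1,0,0.002,0],
  [-0.3,-0.1,-0.1,0,0.002,0],
  [0,0,0,0,0,0],
  [0,0,0,0,0,0],
])

```text
time: 12.05
position: [0.487, 0.1046, 0.0431]
tool_rot: [0.708, 0.016, -0.706, 0.018]
contact_force: [-0.1, -0.0, 0.5]
width: 0.0856
```

Request:
drive_tool([
  [0,0,0,0,0,0],
  [0,0,0,0,0,0],
  [0,0,0,0,0,0],
  [0,0,0,0,0,0],
  [0,0,0,0,0,0],
  [0,0,0,0,0,0],
  [0,0,0,0,0,0],
  [0,0,0,0,0,0],
], claw=1, newtons=60)

```text
time: 12.85
position: [0.4874, 0.1045, 0.0439]
tool_rot: [0.708, 0.016, -0.706, 0.018]
contact_force: [0.1, 0.3, 1.9]
width: 0.0347
```

```bash
python3 g.py .487 .104 .2 -3.0956 0 8
```

```text
[0.4874 0.1045 0.0439] [-0.5   0.22  0.21  2.04 -0.05  0.89 -1.78] [0.1 0.3 1.9] 0.03467531921358512
rot left [ 0.003 -0.004 -0.003]
8 end err mm [-0. -0. -0.]
[[-1.95, 0.01, 0, 0, 0, 0], [-1.95, 0.01, 0, 0.001, -0.001, -0.001], [-1.96, 0.01, 0, 0, 0, 0], [-1.95, 0.01, 0, 0, -0.001, 0], [-1.95, 0.01, 0, 0.001, 0, -0.001], [-1.95, 0, 0, 0, -0.001, 0], [-1.95, 0.01, 0, 0, 0, 0], [-1.95, 0.01, 0.01, 0.001, -0.001, -0.001]]
```

Request:
drive_tool([
  [-0.5,0,0,0,0,0],
  [-1,0,0,0,0,0],
  [-1.5,0,0,0,0,0],
  [-2,0,0,0,0,0],
  [-2,0,0,0,0,0],
  [-2,0,0,0,0,0],
  [-2,0,0,0,0,0],
  [-2,0,0,0,0,0],
  [-1.5,0,0,0,0,0],
  [-1,0,0,0,0,0],
], newtons=80)

```text
time: 13.85
position: [0.4816, 0.1033, 0.2046]
tool_rot: [-0.704, -0.015, 0.709, -0.019]
contact_force: [-0.8, 0.0, -5.0]
width: 0.0342
```

```bash
cat > f.py <<'E'
from h import *
import sys
psi=.046;Bg=Ro.from_matrix(np.array([[np.sin(psi),-np.cos(psi),0],[np.cos(psi),np.sin(psi),0],[0,0,1]]).T);bo=np.array([.4869,.1043,.014])
pg=np.array([.4874,.1045,.0439]);Rg=Ro.from_quat([.708,.016,-.706,.018])
if __name__=="__main__":
    L=np.array([.5597,.3107,.235]);H=(Ro.from_euler("z",1.412)*Ro.from_euler("y",-np.radians(20))).as_matrix()
    B=Ro.from_matrix(np.array([-H[:,1],H[:,0],H[:,2]]).T)
    mouth=L-(.12+float(sys.argv[2]))*H[:,0]; o=mouth-B.apply([0,.04,.026])
    toT=Bg.inv().apply(pg-bo);T=B*(Bg.inv()*Rg);pt=o+B.apply(toT)
    p,R,st=now();print("now",p.round(4),np.round(st["q"],2),np.round(st["contact_force"],1),st["width"].__round__(4))
    print("body o",o.round(4),"tcp",pt.round(4),"rot left deg",np.degrees((R.inv()*T).as_rotvec()).round(2),"pos left mm",((pt-p)*1e3).round(1))
    plan(p,R,[(pt,T,int(sys.argv[1]))])
E
python3 f.py 18 .06
```

```text
now [0.4816 0.1033 0.2046] [-0.52  0.03  0.22  1.88 -0.    1.24 -1.82] [-0.8  0.  -5. ] 0.0342
body o [0.5284 0.1153 0.1353] tcp [0.5267 0.1058 0.1636] rot left deg [-77.37  17.64 -13.61] pos left mm [ 45.1   2.5 -41. ]
18 end err mm [ 0. -0. -0.]
[[0.23, 0, -0.25, -0.075, 0.017, -0.013], [0.23, 0.02, -0.25, -0.075, 0.017, -0.013], [0.23, 0.04, -0.24, -0.075, 0.017, -0.014], [0.24, 0.06, -0.24, -0.075, 0.017, -0.013], [0.24, 0.08, -0.22, -0.075, 0.017, -0.013], [0.24, 0.1, -0.22, -0.075, 0.018, -0.013], [0.25, 0.12, -0.2, -0.075, 0.017, -0.013], [0.24, 0.14, -0.18, -0.075, 0.017, -0.014], [0.25, 0.15, -0.18, -0.075, 0.017, -0.013], [0.25, 0.17, -0.15, -0.075, 0.017, -0.013], [0.25, 0.19, -0.14, -0.075, 0.017, -0.013], [0.24, 0.19, -0.12, -0.075, 0.017, -0.013], [0.25, 0.21, -0.1, -0.075, 0.017, -0.014], [0.25, 0.22, -0.08, -0.075, 0.017, -0.013], [0.24, 0.23, -0.06, -0.075, 0.017, -0.013], [0.24, 0.23, -0.04, -0.075, 0.017, -0.013], [0.24, 0.24, -0.01, -0.075, 0.018, -0.013], [0.24, 0.25, 0.01, -0.075, 0.017, -0.014]]
```

Request:
drive_tool([
  [0.2,0,-0.2,-0.075,0.017,-0.013],
  [0.2,0,-0.2,-0.075,0.017,-0.013],
  [0.2,0,-0.2,-0.075,0.017,-0.013],
  [0.2,0.1,-0.2,-0.075,0.017,-0.013],
  [0.2,0.1,-0.2,-0.075,0.017,-0.013],
  [0.2,0.1,-0.2,-0.075,0.017,-0.013],
  [0.2,0.1,-0.2,-0.075,0.017,-0.013],
  [0.2,0.1,-0.2,-0.075,0.017,-0.013],
  [0.2,0.1,-0.2,-0.075,0.017,-0.013],
  [0.2,0.2,-0.2,-0.075,0.017,-0.013],
  [0.2,0.2,-0.1,-0.075,0.017,-0.013],
  [0.2,0.2,-0.1,-0.075,0.017,-0.013],
])

```text
time: 15.05
position: [0.5047, 0.1044, 0.1818]
tool_rot: [0.682, 0.39, -0.553, 0.278]
contact_force: [-0.1, 0.3, -4.8]
width: 0.0344
```

```bash
python3 f.py 8 .06
```

```text
now [0.5047 0.1044 0.1818] [-0.44  0.01  0.3   1.97 -0.25  1.06 -0.61] [-0.1  0.3 -4.8] 0.0344
body o [0.5284 0.1153 0.1353] tcp [0.5267 0.1058 0.1636] rot left deg [-23.73   5.91  -3.9 ] pos left mm [ 22.    1.3 -18.3]
8 end err mm [ 0. -0.  0.]
[[0.25, 0.23, -0.11, -0.052, 0.013, -0.008], [0.25, 0.24, -0.09, -0.052, 0.013, -0.009], [0.24, 0.25, -0.08, -0.051, 0.013, -0.009], [0.25, 0.25, -0.06, -0.052, 0.013, -0.008], [0.24, 0.26, -0.04, -0.052, 0.012, -0.009], [0.24, 0.26, -0.03, -0.052, 0.013, -0.008], [0.24, 0.27, -0.01, -0.051, 0.013, -0.008], [0.24, 0.27, 0.01, -0.052, 0.013, -0.009]]
```

Request:
drive_tool([
  [0.2,0.2,-0.1,-0.052,0.013,-0.008],
  [0.3,0.2,-0.1,-0.052,0.013,-0.009],
  [0.2,0.3,-0.1,-0.052,0.013,-0.009],
  [0.3,0.2,-0.1,-0.052,0.013,-0.008],
  [0.2,0.3,0,-0.052,0.013,-0.009],
  [0.2,0.3,0,-0.052,0.013,-0.008],
  [0.2,0.3,0,-0.052,0.013,-0.009],
  [0.2,0.3,0,-0.052,0.013,-0.009],
  [0,0,0,0,0,0],
  [0,0,0,0,0,0],
])

```text
time: 16.05
position: [0.5225, 0.1028, 0.1611]
tool_rot: [0.617, 0.54, -0.433, 0.376]
contact_force: [0.2, -0.0, -4.5]
width: 0.0339
```

```bash
python3 f.py 7 0
```

```text
now [0.5225 0.1028 0.1611] [-0.36  0.11  0.33  1.94 -0.44  1.08  0.04] [ 0.2 -0.  -4.5] 0.0339
body o [0.5373 0.171  0.1558] tcp [0.5356 0.1614 0.1841] rot left deg [1.08 0.07 0.83] pos left mm [13.1 58.6 23. ]
7 end err mm [ 0. -0. -0.]
[[-0.02, 0.07, -0.92, 0.003, 0, 0.002], [-0.01, 0.07, -0.91, 0.002, 0, 0.002], [-0.01, 0.07, -0.92, 0.003, 0.001, 0.002], [-0.02, 0.06, -0.91, 0.003, 0, 0.002], [-0.01, 0.06, -0.92, 0.002, 0, 0.002], [-0.02, 0.06, -0.92, 0.003, 0, 0.002], [-0.01, 0.06, -0.91, 0.003, 0, 0.003]]
```

Request:
drive_tool([
  [0,0.1,-0.9,0.003,0,0.002],
  [0,0.1,-0.9,0.003,0,0.002],
  [0,0,-0.9,0.003,0,0.002],
  [0,0.1,-0.9,0.003,0,0.002],
  [0,0.1,-0.9,0.003,0,0.002],
  [0,0,-0.8,0.003,0,0.002],
  [0,0,-0.6,0.003,0,0.002],
  [0,0,0,0,0,0],
  [0,0,0,0,0,0],
])

```text
time: 16.95
position: [0.5347, 0.1645, 0.1842]
tool_rot: [0.625, 0.531, -0.436, 0.372]
contact_force: [-0.1, -0.2, -5.3]
width: 0.0347
```

```bash
python3 f.py 2 0; python3 - <<'E'
from h import *
from f import *
p,R,st=now();print("vel",np.abs(st["joint_velocities"]).max().round(4))
# predicted body in world from measured tool pose
Bn=R*Rg.inv()*Bg; o=p-Bn.apply(Bg.inv().apply(pg-bo))
S=snap("scene",6);D=snap("side",6)
def crop(k,c,f,sz):
    im=cv2.imread(f"pics/{k}.png");x,y=proj(c,o+[0,.07,.05]).round().astype(int);x0,y0=x-sz,y-sz
    q=cv2.resize(im[y0:y0+2*sz,x0:x0+2*sz],None,fx=f,fy=f,interpolation=cv2.INTER_CUBIC);print(k,x0,y0)
    for X in [(.018,.04,0),(-.018,.04,0),(.018,.04,.052),(-.018,.04,.052),(.018,-.04,.052),(-.018,-.04,.052),(.018,-.04,0),(-.018,-.04,0)]:
        u=(proj(c,o+Bn.apply(X))-[x0,y0]+.5)*f-.5;cv2.circle(q,tuple(u.round().astype(int).tolist()),2,(255,0,255),-1)
    return q
cv2.imwrite("pics/c6.png",np.hstack([crop("scene6",S,5,40),crop("side6",D,5,40)]))
E
```

```text
now [0.5347 0.1645 0.1842] [-0.43  0.11  0.29  1.89 -0.42  1.07 -0.12] [-0.1 -0.2 -5.3] 0.0347
body o [0.5373 0.171  0.1558] tcp [0.5356 0.1614 0.1841] rot left deg [-0.2   0.06 -0.01] pos left mm [ 0.9 -3.1 -0.1]
2 end err mm [-0. -0. -0.]
[[-0.04, 0.07, 0.14, -0.002, 0.001, 0], [-0.05, 0.07, 0.14, -0.001, 0, 0]]
vel 0.0055
scene6 363 142
side6 256 223
```

View pics/c6.png

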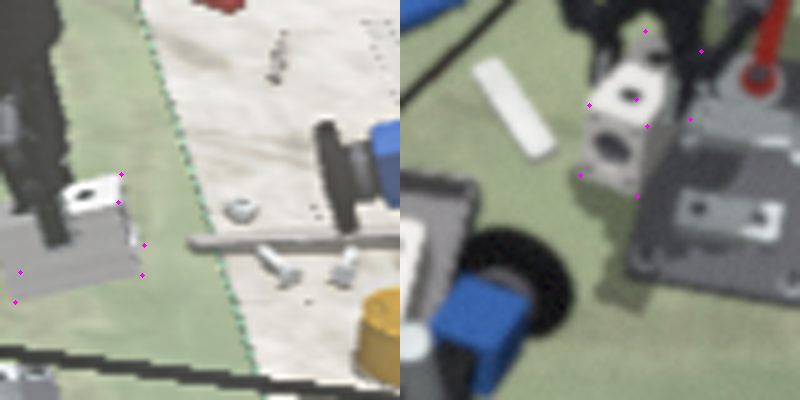

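The predicted body corners (magenta) match the picture in both views. The bored end faces the lens with the top face up. One last trim of about 3 mm, then settle.

Request:
drive_tool([
  [0,0.1,0.1,-0.003,0,0],
  [0,0,0.1,0,0,0],
  [0,0,0,0,0,0],
  [0,0,0,0,0,0],
  [0,0,0,0,0,0],
  [0,0,0,0,0,0],
  [0,0,0,0,0,0],
])

```text
time: 17.75
position: [0.5355, 0.1604, 0.1829]
tool_rot: [0.625, 0.53, -0.436, 0.372]
contact_force: [0.4, 1.0, -4.0]
width: 0.0343
```

```bash
python3 f.py 1 0; python3 - <<'E'
from h import *
p,R,st=now();print("vel",np.abs(st["joint_velocities"]).max().round(4))
E
```

```text
now [0.5355 0.1604 0.1829] [-0.43  0.11  0.29  1.89 -0.42  1.07 -0.11] [ 0.4  1.  -4. ] 0.0343
body o [0.5373 0.171  0.1558] tcp [0.5356 0.1614 0.1841] rot left deg [-0.18  0.1  -0.02] pos left mm [0.2 1.1 1.2]
1 end err mm [-0. -0. -0.]
[[-0.08, 0, -0.14, -0.003, 0.002, 0]]
vel 0.0013
```

Within 1.6 mm and 0.2° of the target, at rest. Handing in.

```bash
python3 -c "
from station import *
print(finish_job())"
```

```text
the job is handed in; nothing more can be done
None
```

The lever is at its open stop and the valve body is held motionless in front of the inspection camera, bored end to the lens and top face up. The job was handed in at about 18 s of the 58 s allowed.

- **Lever:** I swung it with the knob caged between the fingers. The reaction at the stop was about 42 N at the fingertips plus about 21 N vertically, before I backed off. A picture afterwards shows the arm along fixture +x. I don't know whether the 40 N limit counts fingertip contact.
- **Final pose:** From the measured arm pose, the body is about 1.6 mm and 0.2° from the target, about 12 cm from the lens. The fastest joint was moving at 0.001 rad/s. The target depends on my image fit of the lens position, good to roughly 2–3 mm. The lens direction came from the light ring (80.9°). The camera housing's edges gave 77° to 85°, averaging 81°.
- **Held body:** The predicted body corners matched the pictures from two cameras, taken just before the last trim of about 3 mm. I took no picture after the trim.
- **Other items:** The last pictures show the steel offcut still on the bench. I didn't check every tool individually at the end, but no unexpected contact force appeared during the moves.

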